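Turn a recessed block over in the slide-jaw fixture

TASK

The wooden block stands on its edge in the slide-jaw fixture, with its recessed face looking towards the fixed jaw. Slide the jaw open, turn the block so that it lies flat on the fixture bed with the recess facing up, its 64 mm length still along the jaws and about midway along them, and slide the jaw shut again so the block sits snugly between both jaws. Set the block down rather than dropping it, and leave the other things on the bench alone.

Things in the scene. Friction and masses are not known exactly. Their poses are not given: they have to be found in the camera images.
- fixture: Fixture screwed to the bench. Origin on the table under the middle of the fixed jaw's clamping face; y points to the sliding jaw, x along the jaws, z up. Steel bed x -22..22, y -40..205 mm, flat top at z 14. Fixed aluminium jaw, cork lined: x -22..22, y -24..0, z 14..30. Feet 90 mm long (x), 20 wide, 10 high at y -30 and 195
- fixed_face (a point): point at the foot of the fixed jaw's clamping face, middle of the jaw, on top of the bed (z = 14 mm); axes as the fixture's
- jaw (a joint): Sliding jaw: gap between the jaw faces in m, 0 shut, 0.085 fully open, starts at 0.04 to 0.05. Slides along the fixture's y with 4 N friction, stays where left. Jaw 44 mm long (x), 24 thick (y), top 30 mm above the table; behind it a tail 30 mm wide, top 26 mm above the table, to 85 mm behind the jaw's face, carries the knob
- knob (a point): Middle of the round black knob on the sliding jaw's tail, for moving the jaw: upright cylinder 22 mm across, from 30 to 56 mm above the table; this point is on its axis, 43 mm above the table, 70 mm behind the sliding jaw's face; axes as the fixture's
- block: Pale wooden block 64 (its x) by 36 (y) by 56 mm (z), origin at its centre, about 90 g. Only its -y face (64 x 56) has a recess, 44 x 36 mm, 8 deep. It starts standing on the bed: z up, x along the jaws, ends about 10 mm past the jaws, -y to the fixed jaw. Lying recess up, its y points down and it spans 56 mm between the jaws, 36 high
- recess (a point): centre of the block's recessed face, level with its rim, 18 mm from the block's centre along its -y; axes as the block's
- spare_block: bystander: plain oblong wooden block 100 x 45 x 30 mm without a recess, lying on the table; origin at the centre of its underside
- glass_square: bystander: amber glass square 45 x 45 x 6 mm lying on the table on the far side of the fixture; origin at the centre of its underside
- glass_strip: bystander: green glass oblong 70 x 30 x 6 mm lying on the table on the far side of the fixture; origin at the centre of its underside
- brush: bystander: brush 170 mm long lying on the table
- flux_jar: bystander: closed jar 60 mm across, 80 mm tall, standing; origin at the centre of its underside
- pliers: bystander: black-handled pliers 150 mm long, 12 mm high, lying on the table
Not all that is in view belongs to the job. Leave any orange or turquoise look-alike of the block alone.

How it is judged:
By the outcome, as a careful person would: the job done as asked, in the order asked, and still so for the second after the job is handed in, with the robot touching nothing.
It also fails if it takes over 58 s, if anything falls off the work surface, if the arm or the gripper's body presses on something with over 40 N, if the wrist force passes 120 N, or if a joint passes its speed limit or range.

ROBOT

A 6-joint arm with a two-finger parallel gripper is mounted at the origin on the work surface. World frame = base frame: x ahead of the robot, y to its left, z up, the work surface at z = 0. Lengths are in m, angles in rad, forces in N, time in s.
With the tool pointing down it reaches from about 0.225 to 0.875 m from the base axis. Payload 3.4 kg.
Tool frame: the origin (TCP) lies at the very end of the fingers, on their centre line; the grasp point (between the pads) lies 19 mm behind it (manip.tcp_to_grasp is the distance from the TCP to the grasp point, in m); z points along the fingers, y is the line along which they close (so a half turn about z gives the same grasp; the last joint's range is limited). The gripper opens to 85 mm and grips with 20 to 120 N. Pads are 22 mm wide; open, the fingers measure 114 mm over their backs; the gripper's body (76 mm by 85 mm) begins 54 mm behind the grasp point. The pads swing forward as they close: fully open they stand 13 mm farther back than shut.
Start: joints at [1.045, 0.276, 1.505, -0, 1.361, -0.121], TCP at [0.226, 0.529, 0.231] pointing down, gripper open.
Joint ranges: [-2.89, 2.89], [-0.75, 2.08], [0.22, 2.7], [-1.18, 4.32], [0.11, 2.71], [-2.7, 2.7]. Speed limits (rad/s): [2.57, 2.57, 3.14, 3.14, 3.14, 3.14].

INTERFACE

Orientations are given as a unit quaternion [w, x, y, z].
In Python, from rig import status, get_image, job, manip gives the robot as it stands.
- The arm moves only by the tool apply_moves, never from a script. Its arguments are lists of equal length, an entry for each row: "xyz": the shift along the tool's x, y, z each as a share of 0.3 m, from -1 to 1, a list of three; "rot": the turn, a rotation vector about the tool's x, y, z each as a share of 60 degrees, from -1 to 1, a list of three; "hand": the opening, from -1 (shut) to 1 (fully open). A call has 1 to 8 rows; each row shifts and turns the commanded pose from where the row before left it, along the tool's axes as they then stand; what a row does not reach is not made up. A row lasts 1/8 s, in which the tool goes at most 62.5 mm and 10.7 degrees, less where a joint would pass 70% of its speed; a pose out of reach is approached as far as the arm can. A call with a number of a shift or a turn outside -1 to 1 is refused whole. A call with a gripper value outside its range is refused whole. The fingers move at their own pace and stop on an object; "force" is the grip in N (left out, the last holds). Time passes only in rows, so rows that do not move let the fingers close. It gives the time, the measured TCP pose, the force, the opening and the grip force at its end, in the units of the state.
- status.get_state(): the state, without advancing time (a new reading comes with each control period).
- get_image(name): name is "scene" or "top"; returns a dict with "pixels" (480x640x3 uint8, red, green, blue), "fovy" (degrees; the focal length in pixels is half the picture's height over the tangent of half this angle, whatever the lens; pixels are square), "cx", "cy" (the principal point, pixels), "origin" and "orientation" of the camera in the world. Camera axes: x right, y down, z forward; pixel columns grow to the right and rows downward; lengths in m; the calibration is good to about 2 mm. A picture is of the moment at which its call begins. There is no depth.
- job.sign_off(): hands the job in; it is judged then, once.
The state is a dict: "clock": time; "qpos": joint angles; "qd": joint speeds; "effort": joint torques, N m; "position": TCP position; "ee_rot": TCP orientation; "contact_force": force on the tool from outside, world axes, zero at the start; "moment": the same for the moment, N m; "width": finger opening in m; "gripper_force": force on a finger pad.
Only numpy, scipy, OpenCV 4.12 (cv2) and the standard library are available. Lean on these libraries where they do the work, as an engineer would, in place of code of your own. Each camera call takes 0.05 s, during which the arm holds its last target. There are 200 camera calls.

## Working session

There is one attempt and no reset: what is moved stays moved. The work goes in short steps, Python scripts to look and compute and a tool call to move; the robot and the scene stay as the last step left them, time stands still between calls to the robot, and variables do not carry over. Pictures are saved under pics/ and viewed, at most 10 in all, crops included, and the job is handed in when it is done.

Besides the shell and the picture viewer there is one more tool, called by a JSON object that holds its "op" and its "data". apply_moves: Moves the arm, as the interface text tells. Its arguments: {"type":"object","properties":{"xyz":{"type":"array","items":{"type":"array","items":{"type":"number","minimum":-1,"maximum":1}}},"rot":{"type":"array","items":{"type":"array","items":{"type":"number","minimum":-1,"maximum":1}}},"hand":{"type":"array","items":{"type":"number"}},"force":{"type":"number"}},"required":["xyz","rot","hand"]}

```bash
mkdir -p pics; ls
python3 - <<'E'
from rig import status,get_image,manip
import cv2
s=status.get_state();print(s['position'],s['ee_rot'],s['width'],s['clock'],manip.tcp_to_grasp)
for n in('scene','top'):
    d=get_image(n);cv2.imwrite(f'pics/{n}0.png',d['pixels'][:,:,::-1]);print(n,{k:v for k,v in d.items() if k!='pixels'})
E
```

```text
pics
[0.22618808 0.52805601 0.23042607] [-2.93912014e-04  2.01008695e-01  9.79589016e-01 -8.82142184e-04] 0.08536533051568353 0.0 0.0187
scene {'fovy': 48.57799465516476, 'cx': 316.53451149650755, 'cy': 233.7966046944045, 'origin': array([ 0.90693175, -0.27229832,  0.92484689]), 'orientation': array([-0.24019807,  0.90549985,  0.33610976, -0.09698013])}
top {'fovy': 47.03248511330908, 'cx': 318.2832230974728, 'cy': 233.68816779586868, 'origin': array([0.32394637, 0.11520184, 1.2885163 ]), 'orientation': array([ 0.06861704, -0.69359165,  0.71360093, -0.07068261])}
```

View pics/scene0.png

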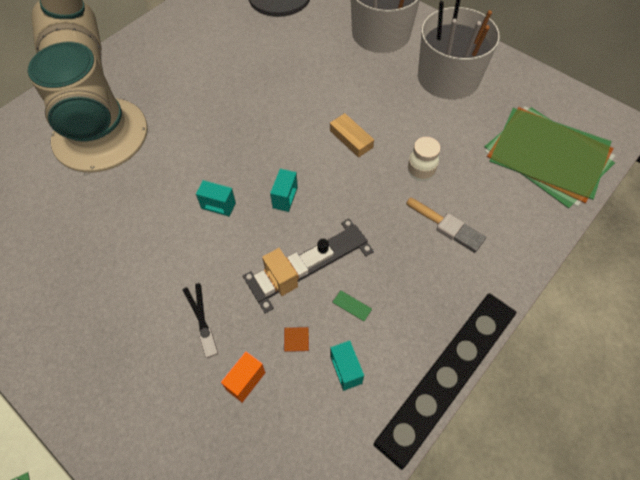

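View pics/top0.png

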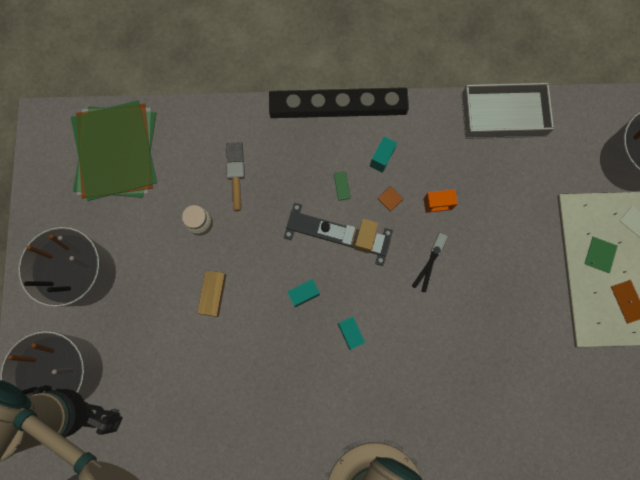

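The scene view has the fixture with the pale block at about (281,271) and the knob at (323,246). In the top view they are at (367,236) and (325,227). Other candidates are turquoise at top (383,154), (303,293) and (351,333), orange at (441,200), and the spare block, plain wood on the table, at (211,293). Only the pale block at (367,236) stands in the fixture. I'll confirm it in an enlarged crop.

Run:
```python
import cv2
a=cv2.imread('pics/top0.png')[190:280,275:405];b=cv2.imread('pics/scene0.png')[210:320,235:385]
cv2.imwrite('pics/c_top.png',cv2.resize(a,None,fx=6,fy=6,interpolation=cv2.INTER_CUBIC))
cv2.imwrite('pics/c_scene.png',cv2.resize(b,None,fx=5,fy=5,interpolation=cv2.INTER_CUBIC))
```

```text
(no output)
```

View pics/c_top.png

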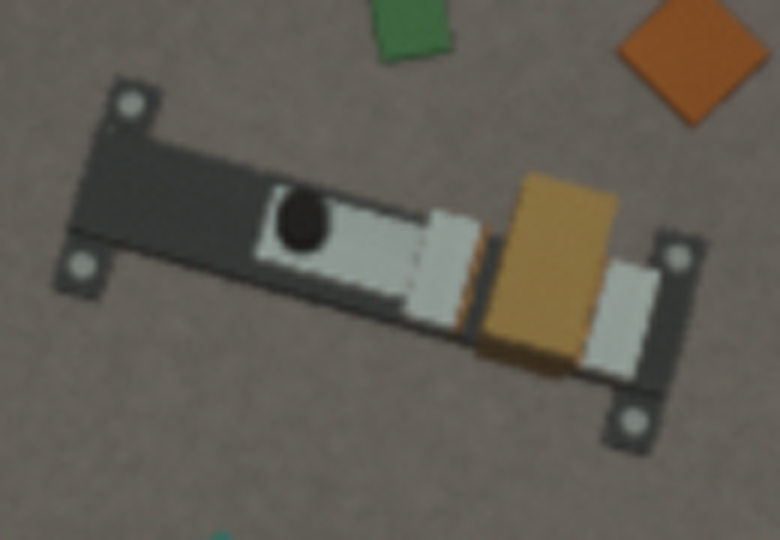

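View pics/c_scene.png

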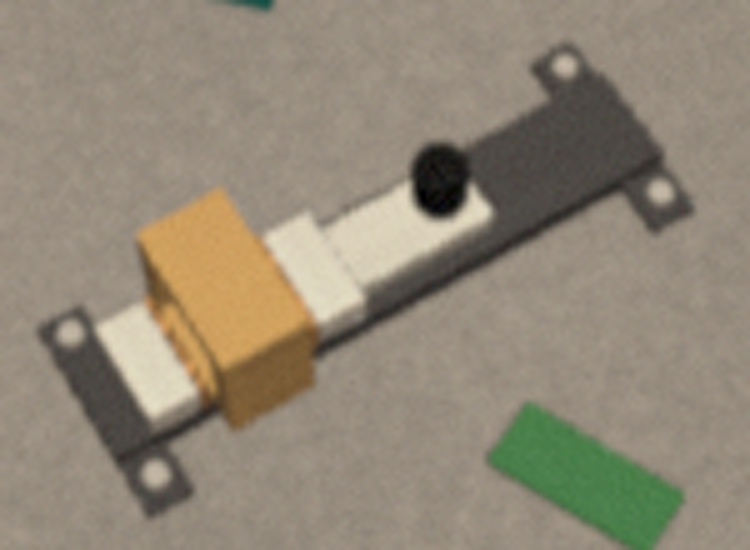

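The crop confirms it: the pale block stands in the fixture with its recess towards the fixed jaw. Next I'll fit the fixture, jaw and block poses from these points.

```bash
cat > cam.py <<'E'
import numpy as np
from scipy.spatial.transform import Rotation as R
def proj(d,P):
    f=240/np.tan(np.radians(d['fovy'])/2); q=d['orientation']
    c=(np.atleast_2d(P)-d['origin'])@R.from_quat([*q[1:],q[0]]).as_matrix()
    return np.c_[d['cx']+f*c[:,0]/c[:,2], d['cy']+f*c[:,1]/c[:,2]]
E
python3 - <<'E'
from cam import *
from rig import get_image
from scipy.optimize import least_squares
T,S=get_image('top'),get_image('scene')
def ob(p,k,o):return (np.array(p)+.5)/k-.5+o
# p = x,y,yaw,gap,s(screw x), bx,by,byaw(rel)
def pts(p):
    x,y,a,g,s,bx,by,ba=p
    sc=[(s,.195,.011),(-s,.195,.011),(s,-.03,.011),(-s,-.03,.011)]
    kn=[(0,g+.07,.056)]
    c,sn=np.cos(ba),np.sin(ba)
    bl=[(bx+c*u*.032-sn*v*.018,by+sn*u*.032+c*v*.018,z) for u,v,z in[(1,1,.07),(1,-1,.07),(-1,-1,.07),(-1,1,.07),(1,-1,.014),(1,1,.014)]]
    jw=[(.022,g+.024,.03),(-.022,g+.024,.03),(.022,-.024,.03),(-.022,-.024,.03)]
    L=np.array(sc+kn+bl+jw)
    return L@np.array([[np.cos(a),np.sin(a),0],[-np.sin(a),np.cos(a),0],[0,0,1]])+[x,y,0]
ot=ob([(131,104),(83,265),(678,257),(633,421),(303,217),(527,173),(618,196),(577,357),(485,334),(432,210),(405,315),(659,266),(637,379)],6,[275,190])
it=[0,1,2,3,4,5,6,7,8,11,12,13,14]
os_=ob([(660,191),(565,67),(155,473),(70,334),(441,170),(317,325),(235,366),(139,235),(221,188),(238,428),(313,383),(97,325)],5,[235,210])
is_=[0,1,2,3,4,5,6,7,8,9,10,14]
def res(p):
    P=pts(p);return np.r_[(proj(T,P[it])-ot).ravel(),(proj(S,P[is_])-os_).ravel()]
r=least_squares(res,[.43,0,-.2,.045,.033,0,.02,0],loss='soft_l1')
print(r.x.round(4),np.degrees(r.x[[2,7]]));e=res(r.x).reshape(-1,2);print(e.round(1).tolist())
P=pts(r.x);print('knob',P[4],'block',P[5:9].mean(0))
E
```

```text
[ 0.555  -0.0175 -0.3068  0.044   0.0337  0.0043  0.0203  0.0249] [-17.58041132   1.42504209]
[[-0.1, -0.1], [-0.1, -0.3], [0.1, -0.2], [0.4, -0.4], [0.3, -0.5], [-0.8, -0.5], [-0.5, -0.4], [-0.3, -0.2], [-0.5, -0.4], [0.2, -0.5], [-0.3, -0.2], [0.5, 0.8], [-0.6, -0.1], [0.1, -0.2], [0.2, -0.5], [0.1, -0.0], [0.1, -0.3], [-0.5, -0.9], [-0.9, -1.3], [-1.9, 0.6], [-0.8, -0.1], [-0.1, -0.2], [-0.2, 0.9], [1.3, 0.2], [-0.8, 0.4]]
knob [0.58944888 0.09121024 0.056     ] block [5.65272851e-01 5.49745970e-04 7.00000000e-02]
```

```bash
cat > plan.py <<'E'
import sys; from cam import *; from rig import status
O=np.array([.555,-.0175,0]); A=-.3068
F=R.from_euler('z',A).as_matrix()
def ori(th): # tilt about fixture x, degrees
    return F@R.from_euler('x',th,degrees=True).as_matrix()@np.array([[0,1,0],[1,0,0],[0,0,-1.]])
def here():
    s=status.get_state();q=s['ee_rot'];M=R.from_quat([*q[1:],q[0]]).as_matrix()
    return s,np.array(s['position']),M
def tcp(loc,th,back=.0187): # grasp point at fixture coords loc -> tcp world
    return O+F@np.array(loc)+ori(th)[:,2]*back
def rows(p1,th,n,p0=None,M0=None):
    if p0 is None: _,p0,M0=here()
    rv=R.from_matrix(M0.T@ori(th)).as_rotvec(); M=M0; X=[];W=[]
    for i in range(n):
        X.append((M.T@(p1-p0)/n/.3).round(4).tolist()); W.append((rv/n/np.radians(60)).round(4).tolist())
        M=M@R.from_rotvec(rv/n).as_matrix()
    print('xyz',X,'\nrot',W,'\nmm/row',np.linalg.norm(p1-p0)/n*1e3,'deg/row',np.degrees(np.linalg.norm(rv))/n)
def show():
    s,p,M=here(); print('t',round(s['clock'],2),'local tcp',(F.T@(p-O)).round(4),'grasp',(F.T@(p-M[:,2]*.0187-O)).round(4),'tilt/err',R.from_matrix(M@ori(0).T).as_rotvec(degrees=True).round(1),'F',np.round(s['contact_force'],1),'w',round(s['width'],4),s['gripper_force'],'q',np.round(s['qpos'],2))
E
python3 - <<'E'
from plan import *
show()
p=tcp([0,.114,.12],0,0); print(p); rows(p,0,12)
E
```

```text
t 0.2 local tcp [-0.4782  0.421   0.2308] grasp [-0.4782  0.421   0.2495] tilt/err [-0.   0.1 84.4] F [ 0.6 -0.4 -0.2] w 0.0856 0.0 q [ 1.04  0.28  1.51 -0.    1.36 -0.12]
[0.5894291  0.09117676 0.12      ]
xyz [[-0.1405, -0.0718, 0.0308], [-0.1483, -0.0541, 0.0308], [-0.1538, -0.0355, 0.0308], [-0.157, -0.0164, 0.0308], [-0.1578, 0.0029, 0.0308], [-0.1563, 0.0222, 0.0308], [-0.1524, 0.0411, 0.0308], [-0.1462, 0.0595, 0.0308], [-0.1378, 0.0769, 0.0308], [-0.1274, 0.0932, 0.0308], [-0.115, 0.1081, 0.0308], [-0.1009, 0.1214, 0.0308]] 
rot [[-0.0001, 0.0001, 0.1172], [-0.0001, 0.0001, 0.1172], [-0.0001, 0.0001, 0.1172], [-0.0001, 0.0001, 0.1172], [-0.0001, 0.0001, 0.1172], [-0.0001, 0.0001, 0.1172], [-0.0001, 0.0001, 0.1172], [-0.0001, 0.0001, 0.1172], [-0.0001, 0.0001, 0.1172], [-0.0001, 0.0001, 0.1172], [-0.0001, 0.0001, 0.1172], [-0.0001, 0.0001, 0.1172]] 
mm/row 48.24458876294791 deg/row 7.032067084456172
```

{"op": "apply_moves", "data": {"xyz": [[-0.1405,-0.0718,0.03],[-0.148,-0.054,0.03],[-0.154,-0.0355,0.03],[-0.157,-0.0164,0.03],[-0.158,0.003,0.03],[-0.156,0.022,0.03],[-0.1524,0.041,0.03],[-0.146,0.0595,0.03]], "rot": [[0,0,0.117],[0,0,0.117],[0,0,0.117],[0,0,0.117],[0,0,0.117],[0,0,0.117],[0,0,0.117],[0,0,0.117]], "hand": [0.2,0.2,0.2,0.2,0.2,0.2,0.2,0.2], "force": 40}}

```text
clock: 1.2
position: [0.4696, 0.2363, 0.159]
ee_rot: [-0.0, 0.64, 0.768, 0.0]
contact_force: [0.8, -0.4, 0.5]
width: 0.051
gripper_force: 0.0
```

{"op": "apply_moves", "data": {"xyz": [[-0.138,0.077,0.03],[-0.127,0.093,0.03],[-0.115,0.108,0.03],[-0.1,0.12,0.03],[0,0,0]], "rot": [[0,0,0.117],[0,0,0.117],[0,0,0.117],[0,0,0.117],[0,0,0]], "hand": [0.2,0.2,0.2,0.2,0.2]}}

```text
clock: 1.82
position: [0.5914, 0.0897, 0.1221]
ee_rot: [0.0, 0.807, 0.59, -0.0]
contact_force: [-1.1, 1.2, 0.5]
width: 0.0511
gripper_force: 0.0
```

Run:
```python
from plan import *
show()
rows(tcp([0,.114,.033],0,0),0,3)
```

```text
t 1.82 local tcp [0.0023 0.1132 0.1221] grasp [0.0023 0.1132 0.1408] tilt/err [-0.   0.  -0.1] F [-1.1  1.2  0.5] w 0.0511 0.0 q [ 0.03  0.39  1.62 -0.    1.13  0.34]
xyz [[0.001, -0.0026, 0.099], [0.001, -0.0026, 0.099], [0.0009, -0.0026, 0.099]] 
rot [[-0.0, 0.0003, -0.0004], [-0.0, 0.0003, -0.0004], [-0.0, 0.0003, -0.0004]] 
mm/row 29.71564956713559 deg/row 0.03026545923796396
```

{"op": "apply_moves", "data": {"xyz": [[0.001,-0.0026,0.1],[0.001,-0.0026,0.1],[0.001,-0.0026,0.097],[0,0,0],[0,0,0],[0,0,0],[0,0,0]], "rot": [[0,0,0],[0,0,0],[0,0,0],[0,0,0],[0,0,0],[0,0,0],[0,0,0]], "hand": [0.2,0.2,0.2,-1,-1,-1,-1], "force": 40}}

```text
clock: 2.7
position: [0.589, 0.0941, 0.0348]
ee_rot: [0.001, 0.806, 0.592, 0.001]
contact_force: [4.5, -1.1, -9.2]
width: 0.0204
gripper_force: 39.6
```

Run:
```python
from plan import *
show()
```

```text
t 2.7 local tcp [-0.0013  0.1167  0.0348] grasp [-0.0013  0.1166  0.0535] tilt/err [ 0.  -0.2  0.2] F [ 4.5 -1.1 -9.2] w 0.0204 39.644649624824524 q [0.04 0.47 1.73 0.   0.93 0.35]
```

{"op": "apply_moves", "data": {"xyz": [[0.017,0,0],[0.022,0,0],[0.022,0,0],[0.022,0,0],[0.022,0,0],[0.022,0,0],[0,0,0]], "rot": [[0,0,0],[0,0,0],[0,0,0],[0,0,0],[0,0,0],[0,0,0],[0,0,0]], "hand": [-1,-1,-1,-1,-1,-1,-1]}}

```text
clock: 3.58
position: [0.6002, 0.1296, 0.0348]
ee_rot: [0.001, 0.806, 0.592, 0.0]
contact_force: [3.9, -3.0, -7.5]
width: 0.0205
gripper_force: 39.8
```

Run:
```python
from plan import *
from rig import get_image
import cv2
show()
a=get_image('top')['pixels'][180:280,255:405,::-1];b=get_image('scene')['pixels'][190:310,225:385,::-1]
im=cv2.vconcat([cv2.resize(a,(600,400),interpolation=cv2.INTER_CUBIC),])
im2=cv2.resize(b,(533,400),interpolation=cv2.INTER_CUBIC)
cv2.imwrite('pics/j1.png',cv2.resize(cv2.hconcat([im,im2]),(800,283)))
```

```text
t 3.58 local tcp [-0.0013  0.1539  0.0348] grasp [-0.0014  0.154   0.0535] tilt/err [-0.1 -0.1  0.2] F [ 3.9 -3.  -7.5] w 0.0205 39.79656100273132 q [ 0.1   0.5   1.69 -0.    0.96  0.41]
```

View pics/j1.png

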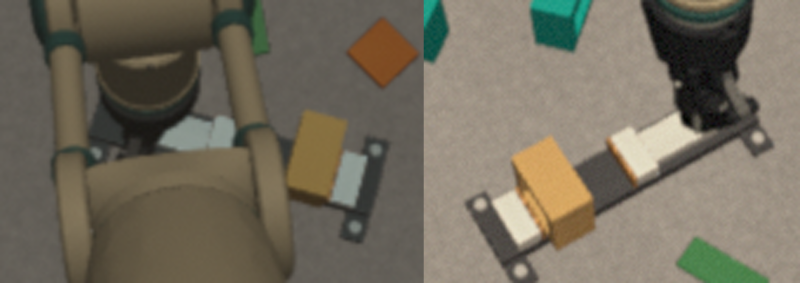

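{"op": "apply_moves", "data": {"xyz": [[0,0,0],[0,0,0],[0,0,-0.1],[0,0,-0.15],[0,0,-0.15]], "rot": [[0,0,0],[0,0,0],[0,0,0],[0,0,0],[0,0,0]], "hand": [0.2,0.2,0.2,0.5,1]}}

```text
clock: 4.3
position: [0.5983, 0.1307, 0.1559]
ee_rot: [-0.0, 0.806, 0.592, -0.0]
contact_force: [-0.4, 0.2, -0.2]
width: 0.0797
gripper_force: 0.0
```

Run:
```python
from plan import *
show()
p=tcp([.003,.020,.042],50,.023-.09); print(F.T@(p-O))
rows(p,50,7)
```

```text
t 4.3 local tcp [-0.0035  0.1543  0.1559] grasp [-0.0035  0.1543  0.1746] tilt/err [0.  0.1 0.2] F [-0.4  0.2 -0.2] w 0.0797 0.0 q [0.1  0.38 1.54 0.   1.22 0.41]
[ 0.003      -0.03132498  0.08506677]
xyz [[-0.0884, 0.0029, 0.0337], [-0.0919, 0.0029, 0.0224], [-0.094, 0.0029, 0.0108], [-0.0946, 0.003, -0.0009], [-0.0938, 0.003, -0.0127], [-0.0915, 0.003, -0.0242], [-0.0877, 0.0031, -0.0354]] 
rot [[-0.0003, 0.119, 0.0003], [-0.0003, 0.119, 0.0003], [-0.0003, 0.119, 0.0003], [-0.0003, 0.119, 0.0003], [-0.0003, 0.119, 0.0003], [-0.0003, 0.119, 0.0003], [-0.0003, 0.119, 0.0003]] 
mm/row 28.402397309049597 deg/row 7.141241404619483
```

{"op": "apply_moves", "data": {"xyz": [[-0.088,0.003,0.034],[-0.092,0.003,0.022],[-0.094,0.003,0.011],[-0.095,0.003,0],[-0.094,0.003,-0.013],[-0.0915,0.003,-0.024],[-0.088,0.003,-0.035],[0,0,0]], "rot": [[0,0.119,0],[0,0.119,0],[0,0.119,0],[0,0.119,0],[0,0.119,0],[0,0.119,0],[0,0.119,0],[0,0,0]], "hand": [1,1,1,1,1,1,1,1]}}

```text
clock: 5.3
position: [0.5491, -0.0518, 0.0811]
ee_rot: [-0.251, 0.732, 0.534, 0.341]
contact_force: [-0.3, -0.1, 0.2]
width: 0.0855
gripper_force: 0.0
```

Run:
```python
from plan import *
show()
rows(tcp([.003,.020,.042],50,.023),50,4)
from rig import get_image
import cv2
cv2.imwrite('pics/g1.png',cv2.resize(get_image('scene')['pixels'][170:330,200:400,::-1],(800,640))[:600])
```

```text
t 5.3 local tcp [ 0.0048 -0.0345  0.0811] grasp [ 0.0048 -0.0488  0.0931] tilt/err [ 47.8 -15.   -0.2] F [-0.3 -0.1  0.2] w 0.0855 0.0 q [-0.72  0.55  1.88  0.82  1.28 -0.89]
xyz [[0.0042, -0.0015, 0.0749], [0.0042, -0.0015, 0.0749], [0.0042, -0.0015, 0.0749], [0.0042, -0.0015, 0.0749]] 
rot [[-0.0, -0.0002, -0.0011], [-0.0, -0.0002, -0.0011], [-0.0, -0.0002, -0.0011], [-0.0, -0.0002, -0.0011]] 
mm/row 22.50251657379401 deg/row 0.0671890190659036
```

View pics/g1.png

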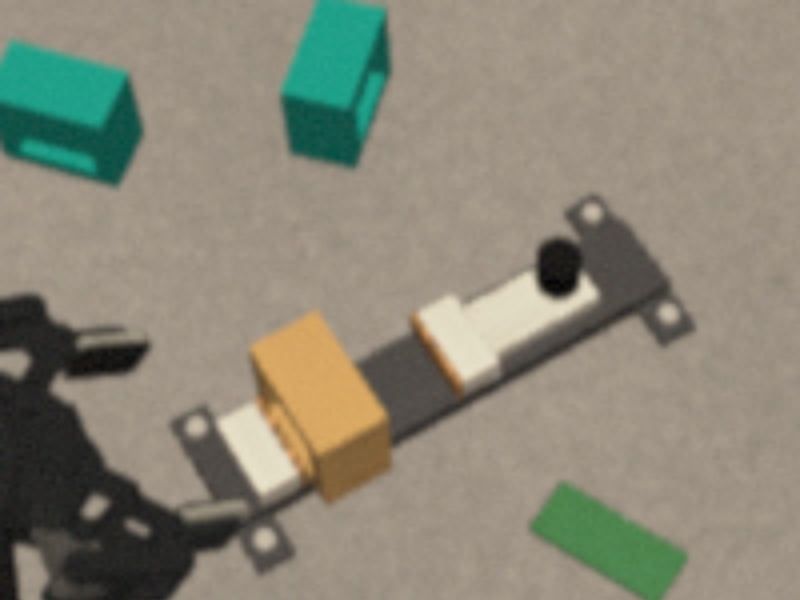

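{"op": "apply_moves", "data": {"xyz": [[0.004,-0.0015,0.075],[0.004,-0.0015,0.075],[0.004,-0.0015,0.075],[0.004,-0.0015,0.075],[0,0,0],[0,0,0],[0,0,0],[0,0,0]], "rot": [[0,0,0],[0,0,0],[0,0,0],[0,0,0],[0,0,0],[0,0,0],[0,0,0],[0,0,0]], "hand": [1,1,1,1,1,0.3,0.3,0.3], "force": 50}}

```text
clock: 6.35
position: [0.57, 0.0198, 0.0293]
ee_rot: [-0.249, 0.731, 0.536, 0.341]
contact_force: [0.3, -0.6, 1.9]
width: 0.0635
gripper_force: 53.6
```

Run:
```python
from plan import *
show()
```

```text
t 6.35 local tcp [0.003  0.0401 0.0293] grasp [0.003  0.0258 0.0413] tilt/err [ 47.6 -15.1   0.1] F [ 0.3 -0.6  1.9] w 0.0635 53.60714703798294 q [-0.6   0.62  1.96  0.94  1.13 -0.97]
```

Run:
```python
from plan import *
_,p0,M0=here(); L=lambda v:O+F@np.array(v)
rows(L([.003,.0401,.0793]),50,2)
rows(L([-.001,.0213,.062]),-40,13,L([.003,.0401,.0793]),ori(50))
```

```text
xyz [[0.0639, 0.0001, -0.0536], [0.0639, 0.0001, -0.0536]] 
rot [[-0.0, 0.0, 0.0008], [-0.0, 0.0, 0.0008]] 
mm/row 25.014356150521383 deg/row 0.049995173368343686
xyz [[-0.0065, -0.001, -0.0008], [-0.0066, -0.001, -0.0001], [-0.0065, -0.001, 0.0007], [-0.0064, -0.001, 0.0015], [-0.0061, -0.001, 0.0023], [-0.0058, -0.001, 0.003], [-0.0054, -0.001, 0.0037], [-0.0049, -0.001, 0.0043], [-0.0044, -0.001, 0.0049], [-0.0038, -0.001, 0.0054], [-0.0031, -0.001, 0.0058], [-0.0024, -0.001, 0.0061], [-0.0016, -0.001, 0.0063]] 
rot [[0.0, -0.1154, 0.0], [0.0, -0.1154, 0.0], [0.0, -0.1154, 0.0], [0.0, -0.1154, 0.0], [0.0, -0.1154, 0.0], [0.0, -0.1154, 0.0], [0.0, -0.1154, 0.0], [0.0, -0.1154, 0.0], [0.0, -0.1154, 0.0], [0.0, -0.1154, 0.0], [0.0, -0.1154, 0.0], [0.0, -0.1154, 0.0], [0.0, -0.1154, 0.0]] 
mm/row 1.9892164911142047 deg/row 6.923076923076922
```

{"op": "apply_moves", "data": {"xyz": [[0.032,0,-0.027],[0.064,0,-0.0536],[0.032,0,-0.027],[-0.0065,-0.001,-0.001],[-0.0066,-0.001,0],[-0.0065,-0.001,0.0007],[-0.0064,-0.001,0.0015],[-0.006,-0.001,0.0023]], "rot": [[0,0,0],[0,0,0],[0,0,0],[0,-0.1154,0],[0,-0.1154,0],[0,-0.1154,0],[0,-0.1154,0],[0,-0.1154,0]], "hand": [0.3,0.3,0.3,0.3,0.3,0.3,0.3,0.3]}}

```text
clock: 7.35
position: [0.5653, 0.0139, 0.073]
ee_rot: [-0.078, 0.799, 0.586, 0.106]
contact_force: [-0.6, 0.3, -1.7]
width: 0.0634
gripper_force: 53.6
```

{"op": "apply_moves", "data": {"xyz": [[-0.006,-0.001,0.003],[-0.0054,-0.001,0.0037],[-0.005,-0.001,0.0043],[-0.0044,-0.001,0.005],[-0.004,-0.001,0.0054],[-0.003,-0.001,0.006],[-0.0024,-0.001,0.006],[-0.0016,-0.001,0.006]], "rot": [[0,-0.1154,0],[0,-0.1154,0],[0,-0.1154,0],[0,-0.1154,0],[0,-0.1154,0],[0,-0.1154,0],[0,-0.1154,0],[0,-0.1154,0]], "hand": [0.3,0.3,0.3,0.3,0.3,0.3,0.3,0.3]}}

```text
clock: 8.35
position: [0.5599, 0.0041, 0.0621]
ee_rot: [0.204, 0.757, 0.555, -0.277]
contact_force: [-0.8, -0.7, -1.1]
width: 0.0634
gripper_force: 53.6
```

{"op": "apply_moves", "data": {"xyz": [[0,0,0],[0,0,0]], "rot": [[0,0,0],[0,0,0]], "hand": [0.3,0.3]}}

```text
clock: 8.6
position: [0.5597, 0.0035, 0.0619]
ee_rot: [0.202, 0.758, 0.556, -0.275]
contact_force: [0.6, -0.1, -0.4]
width: 0.0636
gripper_force: 53.6
```

Run:
```python
from plan import *
show()
rows(O+F@np.array([-.001,.0213,.017]),-40,4)
from rig import get_image
import cv2
a,b=get_image('scene')['pixels'][170:320,200:400,::-1],get_image('top')['pixels'][170:320,230:430,::-1]
cv2.imwrite('pics/g2.png',cv2.hconcat([cv2.resize(a,(400,300)),cv2.resize(b,(400,300))]))
```

```text
t 8.6 local tcp [-0.0018  0.0215  0.0619] grasp [-0.0019  0.0335  0.0763] tilt/err [-38.1  12.    0.1] F [ 0.6 -0.1 -0.4] w 0.0636 53.59437435865402 q [ 0.24  0.63  1.6  -0.59  1.36  0.81]
xyz [[0.0239, 0.0007, 0.0288], [0.024, 0.0007, 0.0288], [0.024, 0.0007, 0.0288], [0.024, 0.0007, 0.0288]] 
rot [[0.0003, -0.0002, 0.0004], [0.0003, -0.0002, 0.0004], [0.0003, -0.0002, 0.0004], [0.0003, -0.0002, 0.0004]] 
mm/row 11.234783654095748 deg/row 0.03123255970986973
```

View pics/g2.png

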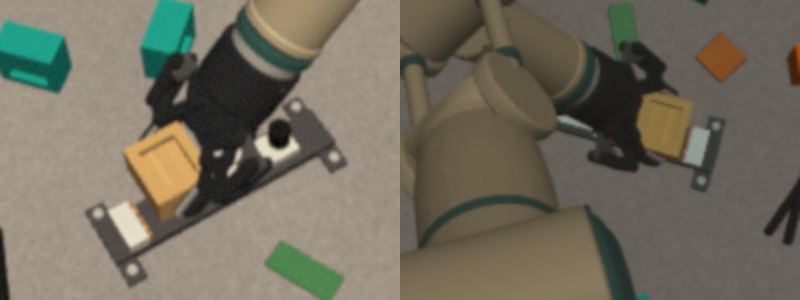

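{"op": "apply_moves", "data": {"xyz": [[0.024,0,0.0288],[0.024,0,0.0288],[0.024,0,0.0288],[0.024,0,0.0288],[0,0,0],[0.002,0,0.0025],[0.002,0,0.0025],[0.002,0,0.0025]], "rot": [[0,0,0],[0,0,0],[0,0,0],[0,0,0],[0,0,0],[0,0,0],[0,0,0],[0,0,0]], "hand": [0.3,0.3,0.3,0.3,0.3,0.3,0.3,0.3]}}

```text
clock: 9.7
position: [0.5601, 0.0036, 0.014]
ee_rot: [0.203, 0.758, 0.556, -0.276]
contact_force: [0.1, 0.6, -1.6]
width: 0.0634
gripper_force: 53.6
```

Run:
```python
from plan import *
show()
```

```text
t 9.7 local tcp [-0.0015  0.0216  0.014 ] grasp [-0.0016  0.0337  0.0284] tilt/err [-38.2  12.    0.1] F [ 0.1  0.6 -1.6] w 0.0634 53.59509900212288 q [ 0.24  0.69  1.63 -0.61  1.29  0.86]
```

{"op": "apply_moves", "data": {"xyz": [[0.002,0,0.0025],[0.001,0,0.0013],[0.001,0,0.0013],[0,0,0]], "rot": [[0,0,0],[0,0,0],[0,0,0],[0,0,0]], "hand": [0.3,0.3,0.3,0.3]}}

```text
clock: 10.2
position: [0.5598, 0.0035, 0.0118]
ee_rot: [0.203, 0.757, 0.556, -0.276]
contact_force: [-0.1, 0.1, -1.0]
width: 0.0637
gripper_force: 53.6
```

{"op": "apply_moves", "data": {"xyz": [[0.001,0,0.0013],[0.001,0,0.0013],[0,0,0]], "rot": [[0,0,0],[0,0,0],[0,0,0]], "hand": [0.3,0.3,0.3]}}

```text
clock: 10.58
position: [0.5599, 0.0034, 0.0109]
ee_rot: [0.203, 0.757, 0.556, -0.276]
contact_force: [-0.2, 0.3, -0.9]
width: 0.0636
gripper_force: 53.9
```

{"op": "apply_moves", "data": {"xyz": [[0.001,0,0.0013],[0.001,0,0.0013],[0,0,0]], "rot": [[0,0,0],[0,0,0],[0,0,0]], "hand": [0.3,0.3,0.3]}}

```text
clock: 10.95
position: [0.5598, 0.0034, 0.0108]
ee_rot: [0.203, 0.757, 0.556, -0.276]
contact_force: [-0.9, 2.0, 4.7]
width: 0.0633
gripper_force: 54.3
```

{"op": "apply_moves", "data": {"xyz": [[0,0,0],[0,0,0],[0,0,0],[0,0,0],[0,0,-0.08],[0,0,-0.12],[0,0,-0.15],[0,0,0]], "rot": [[0,0,0],[0,0,0],[0,0,0],[0,0,0],[0,0,0],[0,0,0],[0,0,0],[0,0,0]], "hand": [0.7,1,1,1,1,1,1,1]}}

```text
clock: 11.95
position: [0.5825, 0.0698, 0.0925]
ee_rot: [0.204, 0.758, 0.556, -0.273]
contact_force: [0.0, 0.5, -0.2]
width: 0.0855
gripper_force: 0.0
```

Run:
```python
from plan import *
show()
rows(O+F@np.array([-.0015,.153,.11]),0,5)
from rig import get_image
import cv2
a,b=get_image('scene')['pixels'][170:320,200:400,::-1],get_image('top')['pixels'][170:320,230:430,::-1]
cv2.imwrite('pics/g3.png',cv2.hconcat([cv2.resize(a,(400,300)),cv2.resize(b,(400,300))]))
```

```text
t 11.95 local tcp [-0.0002  0.0915  0.0925] grasp [-0.0003  0.1035  0.1069] tilt/err [-38.1  11.6   0.1] F [ 0.   0.5 -0.2] w 0.0855 0.0 q [ 0.33  0.65  1.46 -0.55  1.5   0.8 ]
xyz [[0.024, -0.0006, -0.0352], [0.0287, -0.0007, -0.0315], [0.0327, -0.0007, -0.0273], [0.0362, -0.0008, -0.0225], [0.039, -0.0008, -0.0172]] 
rot [[0.0013, 0.1327, 0.0005], [0.0013, 0.1327, 0.0005], [0.0013, 0.1327, 0.0005], [0.0013, 0.1327, 0.0005], [0.0013, 0.1327, 0.0005]] 
mm/row 12.78451696759438 deg/row 7.961921251010997
```

View pics/g3.png

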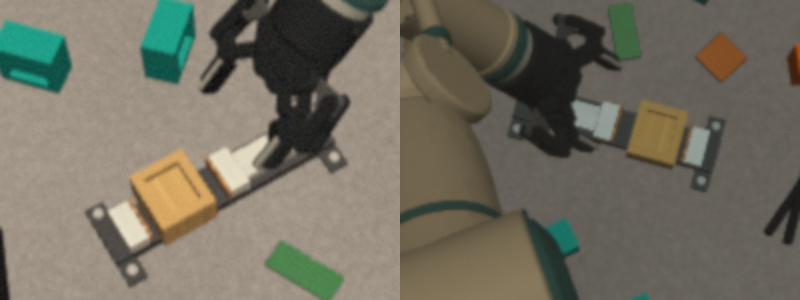

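{"op": "apply_moves", "data": {"xyz": [[0.024,0,-0.035],[0.0287,0,-0.0315],[0.0327,0,-0.027],[0.036,0,-0.0225],[0.039,0,-0.017],[0,0,0]], "rot": [[0.0013,0.1327,0],[0.0013,0.1327,0],[0.0013,0.1327,0],[0.0013,0.1327,0],[0.0013,0.1327,0],[0,0,0]], "hand": [0.2,0.2,0.2,0.2,0.2,0.2]}}

```text
clock: 12.8
position: [0.597, 0.1237, 0.1067]
ee_rot: [-0.002, 0.808, 0.589, -0.005]
contact_force: [0.3, -0.3, -0.1]
width: 0.051
gripper_force: 0.0
```

Run:
```python
from plan import *
show()
rows(O+F@np.array([-.0015,.153,.034]),0,3)
```

```text
t 12.8 local tcp [-0.0026  0.1473  0.1067] grasp [-0.0024  0.1474  0.1254] tilt/err [-0.2  0.6 -0.2] F [ 0.3 -0.3 -0.1] w 0.051 0.0 q [ 0.09  0.42  1.61 -0.    1.12  0.4 ]
xyz [[0.0068, 0.0019, 0.0807], [0.0067, 0.0016, 0.0807], [0.0065, 0.0014, 0.0807]] 
rot [[-0.0027, 0.0019, -0.0013], [-0.0027, 0.0019, -0.0013], [-0.0027, 0.0019, -0.0013]] 
mm/row 24.300856603564053 deg/row 0.21070759458669178
```

{"op": "apply_moves", "data": {"xyz": [[0.0068,0.0018,0.081],[0.0068,0.0016,0.081],[0.0065,0.0014,0.08],[0,0,0],[0,0,0],[0,0,0],[0,0,0]], "rot": [[-0.0027,0.002,-0.001],[-0.0027,0.002,-0.001],[-0.0027,0.002,-0.001],[0,0,0],[0,0,0],[0,0,0],[0,0,0]], "hand": [0.2,0.2,0.2,-1,-1,-1,-1], "force": 40}}

```text
clock: 13.68
position: [0.601, 0.1317, 0.0342]
ee_rot: [-0.0, 0.806, 0.592, 0.001]
contact_force: [1.4, 0.9, -11.6]
width: 0.0204
gripper_force: 39.5
```

{"op": "apply_moves", "data": {"xyz": [[-0.015,0,0],[-0.015,0,0],[-0.015,0,0],[-0.015,0,0],[0,0,0]], "rot": [[0,0,0],[0,0,0],[0,0,0],[0,0,0],[0,0,0]], "hand": [-1,-1,-1,-1,-1]}}

```text
clock: 14.3
position: [0.5953, 0.1136, 0.0342]
ee_rot: [0.0, 0.806, 0.592, 0.001]
contact_force: [0.6, 2.1, -17.0]
width: 0.0206
gripper_force: 39.7
```

Run:
```python
from plan import *
show()
```

```text
t 14.3 local tcp [-0.0012  0.1371  0.0342] grasp [-0.0012  0.1371  0.0529] tilt/err [ 0.  -0.1  0.2] F [  0.6   2.1 -17. ] w 0.0206 39.66849088668823 q [0.07 0.49 1.71 0.   0.95 0.38]
```

{"op": "apply_moves", "data": {"xyz": [[-0.007,0,0],[-0.007,0,0],[-0.007,0,0],[-0.007,0,0],[0,0,0]], "rot": [[0,0,0],[0,0,0],[0,0,0],[0,0,0],[0,0,0]], "hand": [-1,-1,-1,-1,-1]}}

```text
clock: 14.92
position: [0.5931, 0.1067, 0.0343]
ee_rot: [-0.0, 0.806, 0.592, 0.001]
contact_force: [1.3, 5.8, -21.1]
width: 0.0205
gripper_force: 39.9
```

{"op": "apply_moves", "data": {"xyz": [[-0.004,0,0],[-0.004,0,0],[0,0,0]], "rot": [[0,0,0],[0,0,0],[0,0,0]], "hand": [-1,-1,-1]}}

```text
clock: 15.3
position: [0.5931, 0.1067, 0.0343]
ee_rot: [-0.001, 0.806, 0.591, 0.003]
contact_force: [3.1, 10.9, -22.1]
width: 0.0201
gripper_force: 39.9
```

{"op": "apply_moves", "data": {"xyz": [[-0.004,0,0],[-0.004,0,0],[0,0,0],[0,0,0]], "rot": [[0,0,0],[0,0,0],[0,0,0],[0,0,0]], "hand": [-1,-1,-1,-1]}}

```text
clock: 15.8
position: [0.5931, 0.1067, 0.0344]
ee_rot: [-0.002, 0.807, 0.591, 0.005]
contact_force: [3.4, 18.1, -23.1]
width: 0.0205
gripper_force: 40.0
```

Run:
```python
from plan import *
show()
from rig import get_image
import cv2
a,b=get_image('scene')['pixels'][210:310,230:370,::-1],get_image('top')['pixels'][195:295,290:430,::-1]
cv2.imwrite('pics/g4.png',cv2.hconcat([cv2.resize(x,(400,286),interpolation=cv2.INTER_CUBIC) for x in (a,b)]))
```

```text
t 15.8 local tcp [-0.0012  0.1299  0.0344] grasp [-0.0012  0.1297  0.0531] tilt/err [ 0.6 -0.3  0. ] F [  3.4  18.1 -23.1] w 0.0205 39.96905207633972 q [0.06 0.48 1.72 0.01 0.94 0.36]
```

View pics/g4.png

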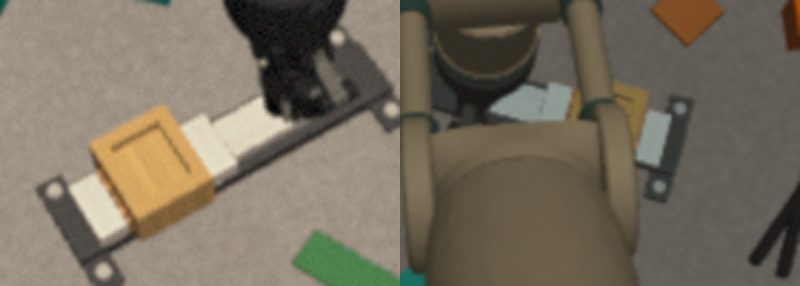

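{"op": "apply_moves", "data": {"xyz": [[0,0,0],[0,0,0],[0,0,0],[0,0,-0.1],[0,0,-0.15],[0,0,-0.15],[0.15,0,-0.05],[0.15,0,0]], "rot": [[0,0,0],[0,0,0],[0,0,0],[0,0,0],[0,0,0],[0,0,0],[0,0,0],[0,0,0]], "hand": [0.2,0.2,0.2,0.2,0.2,0.2,0.2,0.2]}}

```text
clock: 16.9
position: [0.6208, 0.1874, 0.1738]
ee_rot: [0.002, 0.806, 0.591, 0.005]
contact_force: [1.5, 0.1, 0.2]
width: 0.0513
gripper_force: 0.0
```

{"op": "apply_moves", "data": {"xyz": [[0.15,-0.1,0],[0.15,-0.15,0],[0.15,-0.15,0],[0,0,0],[0,0,0]], "rot": [[0,0,0],[0,0,0],[0,0,0],[0,0,0],[0,0,0]], "hand": [0.2,0.2,0.2,0.2,0.2]}}

```text
clock: 17.52
position: [0.546, 0.3497, 0.1708]
ee_rot: [0.001, 0.806, 0.592, 0.002]
contact_force: [-0.0, -0.4, 0.4]
width: 0.0511
gripper_force: 0.0
```

Run:
```python
from plan import *
show()
from rig import get_image
import cv2
a,b=get_image('scene')['pixels'][210:310,230:370,::-1],get_image('top')['pixels'][190:290,280:420,::-1]
cv2.imwrite('pics/g5.png',cv2.hconcat([cv2.resize(x,(400,286),interpolation=cv2.INTER_CUBIC) for x in (a,b)]))
```

```text
t 17.52 local tcp [-0.1195  0.3473  0.1708] grasp [-0.1195  0.3473  0.1895] tilt/err [ 0.1 -0.3  0.2] F [-0.  -0.4  0.4] w 0.0511 0.0 q [ 0.46  0.42  1.44 -0.    1.28  0.77]
```

View pics/g5.png

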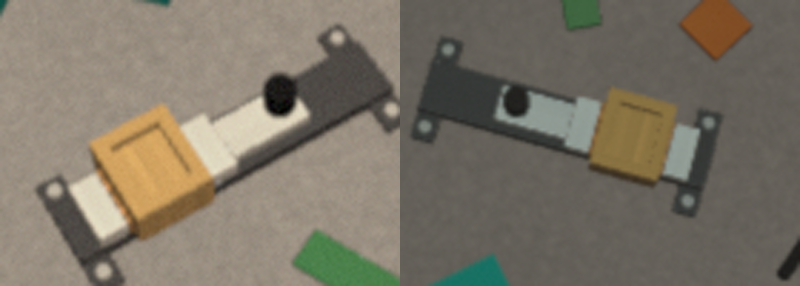

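```bash
python3 -c "
from rig import job
print(job.sign_off())"
```

```text
the job is handed in; nothing more can be done
None
```

The job is handed in: the block lies flat on the bed with its recess up, about midway along the jaws (within roughly 2 mm by my measurement). The jaw is shut snugly against it, nothing else was touched, and it took about 17.5 s.

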